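# Centre the wobbly brass stamp on its striking block

### The arm

A 6-joint arm with a two-finger parallel gripper is mounted at the origin on the work surface. World frame = base frame: x ahead of the robot, y to its left, z up, the work surface at z = 0. Lengths are in m, angles in degrees, forces in N, time in s.
With the tool pointing down it reaches from about 0.35 to 0.875 m from the base axis. Payload 4.2 kg.
Tool frame: the origin (TCP) lies between the finger pads; the fingertips stand 19 mm ahead of it and the grasp point (between the pads) is the TCP; z points along the fingers, y is the line along which they close (so a half turn about z gives the same grasp; the last joint's range is limited). The gripper opens to 87 mm and grips with 3 to 60 N. Pads are 19 mm wide; open, the fingers measure 117 mm over their backs; the gripper's body (75 mm by 190 mm) begins 51 mm behind the grasp point.
Start: joints at [-55.084, 22.042, 0.453, 0, -68.411, -14.817], TCP at [0.215, -0.587, 0.242] pointing down, gripper open.
Joint ranges: [-179.83, 179.83], [-69.29, 118.12], [-61.27, 80.66], [-181.25, 117.63], [-171.15, -9.14], [-177.46, 177.46]. Speed limits (degrees/s): [159.86, 159.86, 180, 180, 180, 180].

### API

Orientations are given as a 3x3 rotation matrix whose columns are the frame's x, y, z axes.
In Python, from station import r gives the robot as it stands.
- The arm moves only by the tool drive_tool, never from a script. Its argument "steps" is one flat list of numbers, 7 for each row, row after row: the turn, a rotation vector about the tool's x, y, z in rad, then the shift along the tool's x, y, z in m, then the opening, from 0 (shut) to 1 (fully open). A call has 1 to 10 rows; each row shifts and turns the commanded pose from where the row before left it, along the tool's axes as they then stand; what a row does not reach is not made up. A row lasts 1/12 s, in which the tool goes at most 41.7 mm and 7.16 degrees, less where a joint would pass 70% of its speed; a pose out of reach is approached as far as the arm can. A call is refused whole if a number of a shift passes 0.0417 or a number of a turn 0.125, either way. A call with a gripper value outside its range is refused whole. The fingers move at their own pace and stop on an object; the grip force is fixed at half the most. Time passes only in rows, so rows that do not move let the fingers close. It gives the time, the measured TCP pose, the force, the opening and the grip force at its end, in the units of the state.
- r.sense(): the state, without advancing time (a new reading comes with each control period).
- r.capture(name): name is "side" or "top"; returns the picture (384x512x3 uint8, blue, green, red); there is no depth.
- r.camera_params(name): a dict with "camera_matrix" (3x3 intrinsics, pixels), "extrinsics" (4x4, takes a point from world to camera coordinates). Camera axes: x right, y down, z forward; pixel columns grow to the right and rows downward; lengths in m; the calibration is good to about 2 mm. A picture is of the moment at which its call begins. camera_params takes no time and is no camera call.
- r.finish_job(): hands the job in; it is judged then, once.
The state is a dict: "time_s": time; "joints": joint angles; "joint_velocities": joint speeds; "effort": joint torques, N m; "tcp_pos": TCP position; "ee_rot": TCP orientation; "wrist_force": force on the tool from outside, world axes, zero at the start; "moment": the same for the moment, N m; "gripper_width": opening from 0.0 (shut) to 1.0 (fully open); "gripper_force": force on a finger pad.
Only numpy, scipy, OpenCV 4.12 (cv2) and the standard library are available. Lean on these libraries where they do the work, as an engineer would, in place of code of your own. Each camera call takes 0.05 s, during which the arm holds its last target. There are 200 camera calls.

### The job

The top-heavy brass stamp has been left near the edge of the round steel striking block. Nudge it with light, low touches of the fingertips until it stands upright in the middle of the block, ready to be struck, then take the hand away. Do not grip or lift it, do not knock it over or off, and leave everything else on the bench as it is.

Things in the scene. Friction and masses are not known exactly. Their poses are not given: they have to be found in the camera images.
- stamp: Loose brass stamp, top-heavy, round, 56 mm tall, about 0.2 kg, standing on a flat foot 28 mm in diameter. Upwards: belly 36 mm in diameter from 7 to 16 mm above the underside (its widest part: pushed here it slides, and stops when the push stops; pushed higher it topples), neck 16 mm in diameter from 24 to 36 mm, head 30 mm in diameter from 42 mm up. Origin: centre of the underside; z up its axis.
- round_block: Round dark steel striking block, 84 mm diameter, 45 mm tall, flat top, fixed to the bench, on a 3 mm cutting mat. The stamp starts on its top, off centre by 14 to 25 mm in any direction. Origin: centre of the underside; z up.
- block_top (a point): Centre of the flat top face of the round block (48 mm above the bench), where the stamp's underside centre belongs.
- square_block: Square pale wooden block, 85 x 85 x 45 mm, fixed to the bench beside the round one. Leave alone. Origin: centre of the underside.
- mandrel: Loose pointed steel cone, 34 mm diameter at the foot, 55 mm tall, standing on the square block. Leave alone. Origin: centre of the underside.
- maul: White-headed round maul with a dark wooden handle lying near the far edge of the mat, about 240 mm long, 52 mm thick. Leave alone. Origin: end of the head, at bench level; x along the handle.
- hammer: Hammer, about 280 mm long, lying on the bench to the left of the mat. Leave alone.
- driver: Screwdriver, 150 mm long, lying between the two blocks, lower than the blocks. Leave alone.
- spool: Empty wooden spool, 40 mm diameter, 40 mm tall, standing nearer to the robot than the blocks. Leave alone. Origin: centre of the underside.
- rivet_cup: Small white bowl, 64 mm diameter, 35 mm tall, standing beyond the blocks. Leave alone. Origin: centre of the underside.
- slicker: Dark wooden bar, 30 x 90 x 18 mm, lying on the right of the mat. Leave alone. Origin: centre of the underside.
- oil_jar: Small amber jar with a lid, 60 mm diameter, 75 mm tall, standing at the far left of the mat. Leave alone. Origin: centre of the underside.
Things that resemble listed ones, but are neither listed nor needed, are in the scene too. What is shaped like the stamp but turquoise is not meant.

How it is judged:
By the outcome, as a careful person would: the job done as asked, in the order asked, and still so for the second after the job is handed in, with the robot touching nothing.
It also fails if it takes over 51 s, if anything falls off the work surface, if the arm or the gripper's body presses on something with over 40 N, if the wrist force passes 120 N, or if a joint passes its speed limit or range.

## Working session

There is one attempt and no reset: what is moved stays moved. The work goes in short steps, Python scripts to look and compute and a tool call to move; the robot and the scene stay as the last step left them, time stands still between calls to the robot, and variables do not carry over. Pictures are saved under pics/ and viewed, at most 10 in all, crops included, and the job is handed in when it is done.

Besides the shell and the picture viewer there is one more tool, called after "Emit:" by a JSON object that holds its "op" and its "data", one argument or row to a line. drive_tool: Moves the arm, as the interface text tells. Its arguments: {"type":"object","properties":{"steps":{"type":"array"}},"required":["steps"]}

```bash
mkdir -p pics; python3 - <<'E'
from station import r
import cv2,numpy as np
np.set_printoptions(precision=4,suppress=True)
for n in("top","side"):
    im=r.capture(n);cv2.imwrite(f"pics/{n}0.png",im)
    p=r.camera_params(n);print(np.array(p["camera_matrix"]),np.array(p["extrinsics"]))
s=r.sense();print(s["time_s"],s["tcp_pos"],s["ee_rot"],s["gripper_width"])
a=[cv2.imread(f"pics/{n}0.png") for n in("top","side")]
cv2.imwrite("pics/t.png",a[0])
E
```

```text
[[350.323    0.     254.3456]
 [  0.     350.323  188.4719]
 [  0.       0.       1.    ]] [[-0.0139 -0.9997  0.0213  0.0451]
 [-0.9967  0.0122 -0.0801  0.5003]
 [ 0.0798 -0.0223 -0.9966  0.8596]
 [ 0.      0.      0.      1.    ]]
[[423.9089   0.     254.797 ]
 [  0.     423.9089 192.0586]
 [  0.       0.       1.    ]] [[-0.8731 -0.4876 -0.003   0.4449]
 [-0.235   0.4262 -0.8736  0.155 ]
 [ 0.4272 -0.762  -0.4867  1.0034]
 [ 0.      0.      0.      1.    ]]
0.1 [ 0.2146 -0.5865  0.2406] [[-0.9392 -0.3435 -0.0008]
 [-0.3435  0.9391  0.0018]
 [ 0.0001  0.002  -1.    ]] 0.9989626521307537
```

View pics/top0.png

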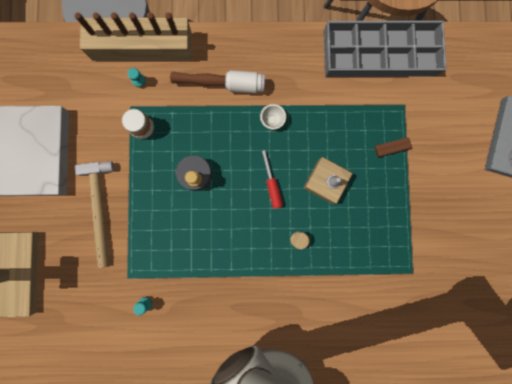

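View pics/side0.png

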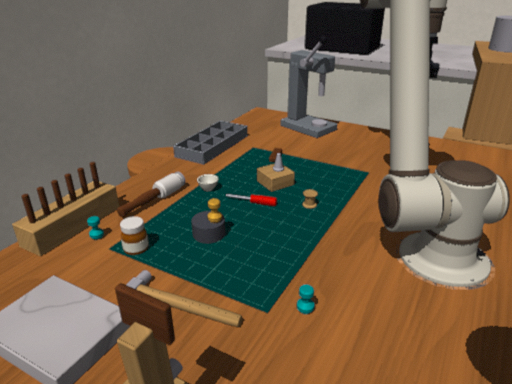

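Top view: the brass stamp is at (194,178) on the round dark block at (193,172). The lookalikes are turquoise at (137,78) and (143,305) in the top view, and at (95,227) and (306,298) in the side view. The mandrel at (334,181) is a steel cone. I choose the brass one, at (214,209) in the side view, and check it in a close crop.

```bash
cat > h.py <<'E'
from station import r
import cv2,numpy as np
np.set_printoptions(precision=4,suppress=True)
def cam(n):
    p=r.camera_params(n);return np.array(p["camera_matrix"]),np.array(p["extrinsics"])
def ray(n,uv,z):
    K,E=cam(n);R,t=E[:3,:3],E[:3,3];c=-R.T@t
    d=R.T@np.linalg.solve(K,[uv[0],uv[1],1.]);return c+d*(z-c[2])/d[2]
def proj(n,P):
    K,E=cam(n);q=K@(E[:3,:3]@np.asarray(P,float)+E[:3,3]);return q[:2]/q[2]
def brass(im):
    h=cv2.cvtColor(im,cv2.COLOR_BGR2HSV)
    return cv2.inRange(h,(12,130,70),(32,255,255))
ROI={"top":(170,150,50,50),"side":(180,185,60,65)}
def crop(n,im,m=None):
    x,y,w,h=ROI[n];return x,y,im[y:y+h,x:x+w]
E
python3 - <<'E'
from h import *
out=[]
for n in("top","side"):
    im=cv2.imread(f"pics/{n}0.png");x,y,c=crop(n,im);m=brass(c)
    hs=cv2.cvtColor(c,cv2.COLOR_BGR2HSV)
    ys,xs=np.nonzero(m);print(n,xs.min()+x,xs.max()+x,ys.min()+y,ys.max()+y,len(xs))
    for v in sorted(set(ys)): 
        q=xs[ys==v];print(v+y,q.min()+x,q.max()+x,end="; ")
    d=cv2.inRange(hs,(0,0,0),(179,110,140))
    cs=max(cv2.findContours(d,0,1)[0],key=cv2.contourArea);print("\nblock bbox",np.array(cv2.boundingRect(cs))+[x,y,0,0])
    f=8 if n=="top" else 8
    out.append(cv2.resize(np.vstack([c,np.zeros((65-c.shape[0],c.shape[1],3),np.uint8)]),None,fx=6,fy=6,interpolation=0))
cv2.imwrite("pics/c1.png",np.hstack(out))
E
```

```text
top 191 200 173 185 71
173 195 197; 174 196 198; 175 196 199; 176 196 200; 177 196 200; 178 196 200; 179 196 200; 180 195 200; 181 194 200; 182 191 199; 183 191 198; 184 191 198; 185 194 196; 
block bbox [175 155  37  36]
side 180 221 185 222 346
185 189 197; 186 187 196; 187 186 195; 188 185 193; 189 183 192; 190 182 190; 191 180 189; 192 180 187; 193 180 186; 194 180 185; 195 180 183; 196 180 182; 197 180 180; 198 213 214; 199 210 217; 200 209 218; 201 208 219; 202 208 219; 203 208 219; 204 208 219; 205 208 218; 206 208 218; 207 209 218; 208 210 217; 209 212 216; 210 211 216; 211 211 216; 212 210 218; 213 208 220; 214 208 221; 215 208 221; 216 208 221; 217 208 220; 218 208 220; 219 208 219; 220 209 219; 221 210 218; 222 213 216; 
block bbox [191 210  35  34]
```

View pics/c1.png

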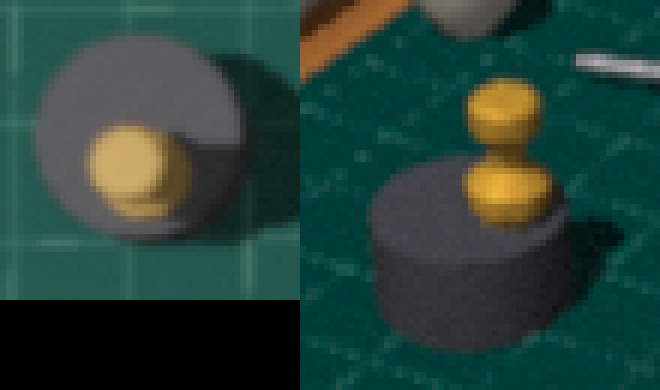

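The crop confirms it: a brass stamp with head, neck and belly, standing on the dark round block. In the top view its head is at about (191,177) and the block top at about (193,173). Next I measure both.

```bash
cat >> h.py <<'E'
def stamp(n,im):
    "row table of brass-hued pixels, widest blob"
    x,y,c=crop(n,im);h=cv2.cvtColor(c,cv2.COLOR_BGR2HSV)
    m=cv2.inRange(h,(12,90,60),(34,255,255))
    k,l,s,cc=cv2.connectedComponentsWithStats(m)
    g=cv2.inRange(h,(0,0,0),(179,255,255))
    cx,cy=c.shape[1]/2,c.shape[0]/2
    i=max(range(1,k),key=lambda i:s[i,4]-20*np.hypot(*(cc[i]-[cx,cy])))
    return (l==i).astype(np.uint8),x,y
E
python3 - <<'E'
from h import *
im=cv2.imread("pics/top0.png");m,x,y=stamp("top",im)
ys,xs=np.nonzero(m)
for v in sorted(set(ys)):
    q=xs[ys==v];print(v+y,q.min()+x,q.max()+x,end="; ")
_,_,c=crop("top",im);h=cv2.cvtColor(c,cv2.COLOR_BGR2HSV)
d=cv2.inRange(h,(0,0,0),(179,75,255))|m*255
d=cv2.morphologyEx(d,cv2.MORPH_OPEN,np.ones((3,3)))
print()
for v in range(3,45,2):
    q=np.nonzero(d[v])[0]
    if len(q):print(v+y,q.min()+x,q.max()+x,end="; ")
print()
# bright top of the head
hh=cv2.inRange(c,(0,120,150),(140,255,255));ys,xs=np.nonzero(hh)
for v in sorted(set(ys)):
    q=xs[ys==v];print(v+y,q.min()+x,q.max()+x,end="; ")
print("\nhead top xy guess",ray("top",(191.0,176.7),.104),"block",ray("top",(193.0,172.5),.048))
# side view, block top corners and head
si=cv2.imread("pics/side0.png");_,_,c=crop("side",si);h=cv2.cvtColor(c,cv2.COLOR_BGR2HSV)
d=cv2.inRange(h,(0,0,0),(179,75,255))
for v in range(20,62):
    q=np.nonzero(d[v])[0]
    if len(q):print(v+185,q.min()+180,q.max()+180,end="; ")
print()
for P in ((ray("top",(193.0,172.5),.048)),ray("top",(191.0,176.7),.104),ray("top",(191.0,176.7),.104)-[0,0,.044]): print(proj("side",P))
E
```

```text
171 188 194; 172 187 197; 173 186 198; 174 185 200; 175 185 200; 176 185 200; 177 185 201; 178 185 201; 179 185 201; 180 186 201; 181 186 201; 182 187 200; 183 188 200; 184 189 199; 185 190 198; 186 193 195; 
157 185 200; 159 182 204; 161 180 206; 163 178 208; 165 177 209; 167 176 210; 169 176 210; 171 176 211; 173 176 211; 175 176 211; 177 176 211; 179 177 210; 181 178 209; 183 179 208; 185 181 207; 187 184 204; 189 189 201; 
171 189 193; 172 187 194; 173 186 195; 174 186 195; 175 185 196; 176 185 196; 177 185 196; 178 185 196; 179 185 195; 180 186 195; 181 186 194; 182 187 193; 183 188 191; 184 189 195; 185 191 195; 
head top xy guess [0.5225 0.1835 0.104 ] block [0.5393 0.1876 0.048 ]
207 208 219; 211 204 218; 212 200 220; 213 198 221; 214 196 206; 215 195 222; 216 194 206; 217 193 223; 218 192 223; 219 192 223; 220 192 224; 221 192 224; 222 192 224; 223 192 224; 224 192 223; 225 192 224; 226 192 224; 227 192 224; 228 192 224; 229 192 224; 230 193 224; 231 193 224; 232 193 224; 233 193 224; 234 193 224; 235 193 223; 236 193 221; 237 194 222; 238 195 221; 239 196 220; 240 197 218; 241 199 215; 242 201 212; 
[208.1366 218.4021]
[213.4286 200.0861]
[214.3197 215.3305]
```

Stamp is at about (0.523,0.183) and the block centre at about (0.539,0.188). The offset of about 17 mm is within 14–25, and the side-view reprojection agrees to within 0.5 px. Plan: leave the fingers slightly open (20 mm gap) so the two tips cradle the belly, and push along tool −x from the robot side.

Emit:
{"op": "drive_tool", "data": {
  "steps": [0, 0, 0, -0.03, 0.028, 0, 0.23, 0, 0, 0, -0.03, 0.028, 0, 0.23, 0, 0, 0, -0.03, 0.028, 0, 0.23, 0, 0, 0, -0.03, 0.028, 0, 0.23, 0, 0, 0, -0.03, 0.028, 0, 0.23, 0, 0, 0, -0.03, 0.028, 0, 0.23, 0, 0, 0, -0.03, 0.028, 0, 0.23, 0, 0, 0, -0.03, 0.028, 0, 0.23, 0, 0, 0, -0.03, 0.028, 0, 0.23, 0, 0, 0, -0.03, 0.028, 0, 0.23]
}}

```text
time_s: 0.93
tcp_pos: [0.4005, -0.2189, 0.2415]
ee_rot: [[-0.939, -0.343, -0.0], [-0.343, 0.939, 0.0], [-0.0, 0.0, -1.0]]
wrist_force: [0.8, -0.1, 0.2]
gripper_width: 0.326
gripper_force: 0.0
```

```bash
python3 - <<'E'
from h import *
t=ray("top",(190.9,177.0),.104); b=ray("top",(193.9,178.8),.060)
c=ray("top",(193.2,172.6),.048)
print("head",t,"belly",b,"centre",c)
for P in (t,b,c):print(proj("side",P))
# side alone: head/belly columns & rows
print("side block",ray("side",(208.0,218.5),.048))
E
```

```text
head [0.5219 0.1838 0.104 ] belly [0.5225 0.1836 0.06  ] centre [0.539  0.1871 0.048 ]
[213.6085 200.1945]
[214.3137 215.3442]
[208.3284 218.3371]
side block [0.5393 0.1881 0.048 ]
```

Emit:
{"op": "drive_tool", "data": {
  "steps": [0, 0, 0, -0.0208, 0.0343, 0, 0.23, 0, 0, 0, -0.0208, 0.0343, 0, 0.23, 0, 0, 0, -0.0208, 0.0343, 0, 0.23, 0, 0, 0, -0.0208, 0.0343, 0, 0.23, 0, 0, 0, -0.0208, 0.0343, 0, 0.23, 0, 0, 0, -0.0208, 0.0343, 0, 0.23, 0, 0, 0, -0.0208, 0.0343, 0, 0.23, 0, 0, 0, -0.0208, 0.0343, 0, 0.23, 0, 0, 0, -0.0208, 0.0343, 0, 0.23, 0, 0, 0, -0.0208, 0.0343, 0, 0.23]
}}

```text
time_s: 1.77
tcp_pos: [0.4774, 0.1747, 0.2414]
ee_rot: [[-0.939, -0.344, -0.0], [-0.344, 0.939, -0.0], [0.0, -0.0, -1.0]]
wrist_force: [0.3, -0.9, -0.3]
gripper_width: 0.229
gripper_force: 0.0
```

Emit:
{"op": "drive_tool", "data": {
  "steps": [0, 0, 0.07, 0, 0, 0.02, 0.23, 0, 0, 0.07, 0, 0, 0.03, 0.23, 0, 0, 0, 0, 0, 0.03, 0.23, 0, 0, 0, 0, 0, 0.03, 0.23, 0, 0, 0, 0, 0, 0.02, 0.23, 0, 0, 0, 0, 0, 0.01, 0.23, 0, 0, 0, 0, 0, 0, 0.23, 0, 0, 0, 0, 0, 0, 0.23]
}}

```text
time_s: 2.43
tcp_pos: [0.4782, 0.1729, 0.1018]
ee_rot: [[-0.978, -0.21, 0.0], [-0.21, 0.978, -0.0], [-0.0, -0.0, -1.0]]
wrist_force: [0.1, -0.6, 0.9]
gripper_width: 0.231
gripper_force: 0.0
```

```bash
python3 - <<'E'
from h import *
s=r.sense();print(s["tcp_pos"],s["ee_rot"],s["gripper_width"],s["wrist_force"])
o=[]
for n,(x,y,w,h) in {"top":(160,140,70,70),"side":(170,150,80,90)}.items():
    im=r.capture(n);cv2.imwrite(f"pics/{n}1.png",im);o.append(cv2.resize(im[y:y+h,x:x+w],(390,500),interpolation=0))
cv2.imwrite("pics/c2.png",np.hstack(o))
E
```

```text
[0.4782 0.1729 0.1018] [[-0.9778 -0.2096  0.0002]
 [-0.2096  0.9778 -0.0003]
 [-0.0002 -0.0003 -1.    ]] 0.2308854566082532 [ 0.1114 -0.593   0.8586]
```

View pics/c2.png

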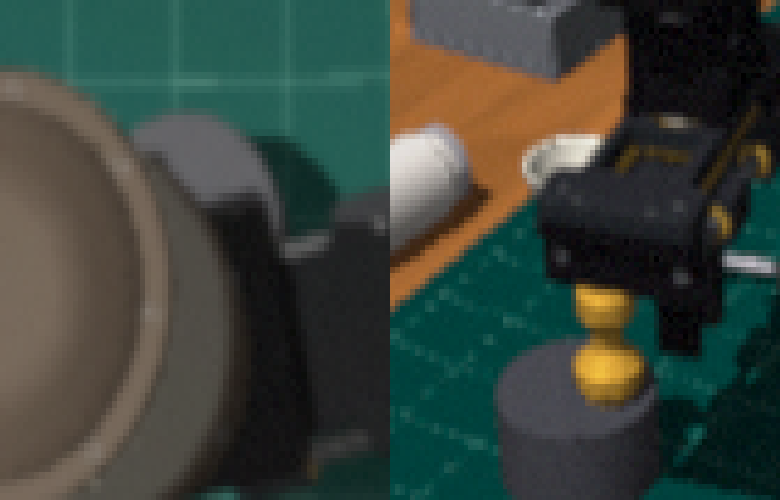

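The side view (right half of the picture) shows the stamp untouched, with the fingertips at its right, on the robot side, at crop (690,350). The top view is blocked by the wrist. I lower the hand to belly height, still clear of the stamp, and check the finger profile against the head.

Emit:
{"op": "drive_tool", "data": {
  "steps": [0, 0, 0, 0, 0.0013, 0.015, 0.23, 0, 0, 0, 0, 0, 0.0145, 0.23, 0, 0, 0, 0, 0, 0, 0.23, 0, 0, 0, 0, 0, 0, 0.23]
}}

```text
time_s: 2.87
tcp_pos: [0.4779, 0.1742, 0.0729]
ee_rot: [[-0.978, -0.209, 0.001], [-0.209, 0.978, 0.0], [-0.001, 0.0, -1.0]]
wrist_force: [0.1, -0.3, 0.6]
gripper_width: 0.226
gripper_force: 0.0
```

```bash
python3 - <<'E'
from h import *
s=r.sense();print(s["time_s"],s["tcp_pos"],s["wrist_force"])
im=r.capture("side");cv2.imwrite("pics/side2.png",im)
c=im[175:245,180:265];c=(255*(c/255.)**.5).astype(np.uint8)
cv2.imwrite("pics/c3.png",cv2.resize(c,None,fx=8,fy=8,interpolation=0))
R=s["ee_rot"]
for z in(.053,.072,.090,.104):print(z,[proj("side",np.r_[(np.array(s["tcp_pos"])+np.array(R)@[a,b,0])[:2],z]).round(1) for a,b in((-.0095,.010),(-.0095,.025),(.0095,.025))])
E
```

```text
2.8667 [0.4779 0.1742 0.0729] [ 0.0926 -0.2843  0.6243]
0.053 [array([226.6, 222.1]), array([224.4, 225.4]), array([231.8, 226.6])]
0.072 [array([226.3, 215.6]), array([224.1, 218.8]), array([231.6, 220. ])]
0.09 [array([226. , 209.3]), array([223.8, 212.4]), array([231.3, 213.7])]
0.104 [array([225.8, 204.3]), array([223.6, 207.4]), array([231.2, 208.6])]
```

View pics/c3.png

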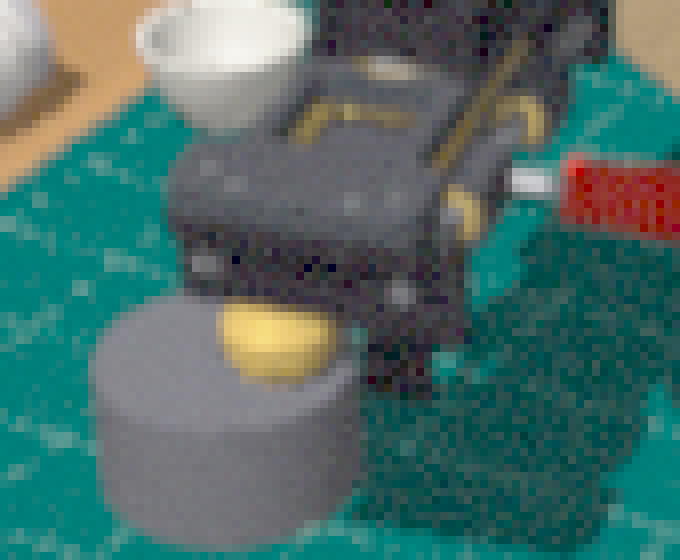

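The finger edge is straight and clear of the stamp: tip at crop (400,385), belly at (278,340). I tilt the tips forward by about 6° so the head stays clear, drop 1.5 mm, and creep forward.

Emit:
{"op": "drive_tool", "data": {
  "steps": [0, -0.1, 0, 0, 0, 0.0015, 0.23, 0, 0, 0, -0.004, 0, 0.0004, 0.23, 0, 0, 0, -0.004, 0, 0.0004, 0.23, 0, 0, 0, -0.003, 0, 0.0003, 0.23, 0, 0, 0, -0.002, 0, 0.0002, 0.23, 0, 0, 0, -0.002, 0, 0.0002, 0.23, 0, 0, 0, -0.0015, 0, 0.00015, 0.23, 0, 0, 0, -0.0015, 0, 0.00015, 0.23, 0, 0, 0, -0.0015, 0, 0.00015, 0.23, 0, 0, 0, -0.0015, 0, 0.00015, 0.23]
}}

```text
time_s: 3.75
tcp_pos: [0.4976, 0.178, 0.0703]
ee_rot: [[-0.973, -0.209, 0.096], [-0.208, 0.978, 0.02], [-0.098, -0.001, -0.995]]
wrist_force: [-3.6, 0.5, 2.2]
gripper_width: 0.23
gripper_force: 1.5
```

Emit:
{"op": "drive_tool", "data": {
  "steps": [0, 0, 0, -0.0015, 0, 0.00015, 0.23, 0, 0, 0, -0.0015, 0, 0.00015, 0.23, 0, 0, 0, -0.0015, 0, 0.00015, 0.23, 0, 0, 0, -0.001, 0, 0.0001, 0.23, 0, 0, 0, 0, 0, 0, 0.23, 0, 0, 0, 0, 0, 0, 0.23]
}}

```text
time_s: 4.25
tcp_pos: [0.5035, 0.1794, 0.0704]
ee_rot: [[-0.973, -0.209, 0.097], [-0.208, 0.978, 0.021], [-0.099, -0.0, -0.995]]
wrist_force: [-2.0, -0.6, -0.2]
gripper_width: 0.229
gripper_force: 0.9
```

```bash
python3 - <<'E'
from h import *
s=r.sense();print(s["time_s"],s["tcp_pos"],s["ee_rot"],s["wrist_force"])
im=r.capture("side");cv2.imwrite("pics/side3.png",im)
for f in("pics/side2.png","pics/side3.png"):
    m=brass(cv2.imread(f)[205:232,195:235])
    ys,xs=np.nonzero(m)
    for v in sorted(set(ys)):
        q=xs[ys==v];print(v+205,q.min()+195,q.max()+195,end="; ")
    print()
for P in((.5222,.1837,.060),(.528,.185,.060),(.539,.1875,.06)):print(proj("side",P))
E
```

```text
4.25 [0.5035 0.1794 0.0704] [[-0.9731 -0.209   0.0973]
 [-0.208   0.9779  0.0206]
 [-0.0995 -0.0002 -0.995 ]] [-2.008  -0.6198 -0.2473]
213 208 214; 214 208 219; 215 207 220; 216 208 220; 217 208 220; 218 208 220; 219 208 219; 220 209 219; 221 210 218; 222 213 216; 
213 206 208; 214 206 212; 215 206 213; 216 206 214; 217 206 214; 218 206 214; 219 207 214; 220 208 214; 221 210 213; 
[214.3995 215.3975]
[212.175  215.0409]
[207.9655 214.3737]
```

Emit:
{"op": "drive_tool", "data": {
  "steps": [0, 0, 0, -0.0015, 0, 0.00015, 0.23, 0, 0, 0, -0.0015, 0, 0.00015, 0.23, 0, 0, 0, -0.0015, 0, 0.00015, 0.23, 0, 0, 0, -0.0015, 0, 0.00015, 0.23, 0, 0, 0, -0.0015, 0, 0.00015, 0.23, 0, 0, 0, -0.0015, 0, 0.00015, 0.23, 0, 0, 0, 0, 0, 0, 0.23, 0, 0, 0, 0.002, 0, -0.0002, 0.23, 0, 0, 0, 0.004, 0, -0.0004, 0.23, 0, 0, 0, 0.01, 0, -0.001, 0.23]
}}

```text
time_s: 5.13
tcp_pos: [0.4979, 0.1789, 0.071]
ee_rot: [[-0.973, -0.209, 0.1], [-0.208, 0.978, 0.022], [-0.103, 0.001, -0.995]]
wrist_force: [-0.5, -0.1, -0.9]
gripper_width: 0.234
gripper_force: 0.0
```

Emit:
{"op": "drive_tool", "data": {
  "steps": [0, 0, 0, 0.03, 0, -0.003, 0.23, 0, 0, 0, 0.04, 0, -0.004, 0.23, 0, 0, 0, 0.04, 0, -0.004, 0.23, 0, 0, 0, 0, 0, 0, 0.23, 0, 0, 0, 0, 0, 0, 0.23]
}}

```text
time_s: 5.55
tcp_pos: [0.3864, 0.1539, 0.0708]
ee_rot: [[-0.973, -0.211, 0.097], [-0.21, 0.977, 0.021], [-0.1, -0.0, -0.995]]
wrist_force: [0.5, 0.0, 0.3]
gripper_width: 0.234
gripper_force: 0.0
```

```bash
cat > look.py <<'E'
from h import *
import sys
k=sys.argv[1];s=r.sense();print(s["time_s"],s["tcp_pos"],s["wrist_force"])
t=r.capture("top");cv2.imwrite(f"pics/top{k}.png",t);si=r.capture("side");cv2.imwrite(f"pics/side{k}.png",si)
for n,im,(x,y,w,h) in(("top",t,(178,158,32,32)),("side",si,(195,185,32,45))):
    m=brass(im[y:y+h,x:x+w]);
    if n=="top":m=cv2.inRange(im[y:y+h,x:x+w],(0,120,150),(140,255,255))
    ys,xs=np.nonzero(m)
    for v in sorted(set(ys)):
        q=xs[ys==v];print(v+y,q.min()+x,q.max()+x,end="; ")
    print()
c=(0.5392,.1875)
print("ideal: head",proj("top",c+(.104,)),proj("side",c+(.104,)),"belly",proj("side",c+(.060,)))
a=[cv2.resize(t[140:205,160:225],(390,390),interpolation=0),cv2.resize(si[180:245,175:240],(390,390),interpolation=0)]
cv2.imwrite(f"pics/l{k}.png",np.hstack(a))
E
python3 look.py 4
```

```text
5.55 [0.3864 0.1539 0.0708] [0.4733 0.0289 0.3131]
164 188 192; 165 186 193; 166 185 194; 167 185 195; 168 184 195; 169 184 195; 170 184 195; 171 184 195; 172 184 195; 173 185 194; 174 185 193; 175 186 192; 176 187 191; 177 187 194; 178 189 195; 179 191 193; 
185 195 197; 186 195 196; 187 195 195; 197 206 210; 198 204 212; 199 203 213; 200 202 213; 201 202 213; 202 202 213; 203 202 213; 204 202 213; 205 203 212; 206 203 211; 207 205 210; 208 206 210; 209 206 210; 210 205 211; 211 203 213; 212 203 215; 213 202 216; 214 202 216; 215 202 215; 216 202 215; 217 203 214; 218 203 214; 219 204 213; 220 205 212; 
ideal: head [189.2499 169.4249] [206.8798 199.1485] belly [207.8995 214.3531]
```

View pics/l4.png

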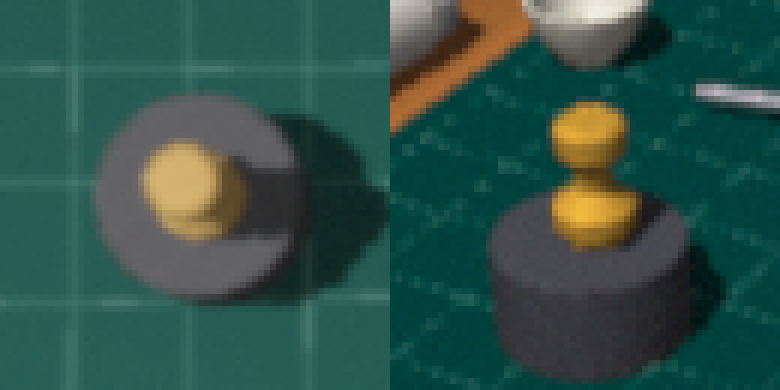

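The picture shows the stamp upright and nearly central: head at (189.9,170) in the top view against an ideal of (189.3,169.4), belly column 209 in the side view against 208. I measure the remainder at sub-pixel level, relative to the block.

```bash
cat > sub.py <<'E'
from h import *
import sys
from scipy.optimize import least_squares
k=sys.argv[1]
def up(f,x,y,w,h):
    im=cv2.imread(f)[y:y+h,x:x+w];return cv2.resize(im,None,fx=8,fy=8,interpolation=cv2.INTER_CUBIC)
def pix(p,x,y):return np.asarray(p,float).reshape(-1,2)/8+[x-.4375,y-.4375]
def hsv(a):return cv2.cvtColor(a,cv2.COLOR_BGR2HSV).astype(int)
# top view: block rim, using left/upper side of contour (true top edge)
a=up(f"pics/top{k}.png",165,145,60,60)
H=hsv(a);B=a.astype(int)
gray=((H[...,1]<80)|((H[...,0]<36)&(H[...,1]>80))).astype(np.uint8)
gray=cv2.morphologyEx(gray,cv2.MORPH_OPEN,np.ones((15,15)))
c=pix(max(cv2.findContours(gray,0,1)[0],key=cv2.contourArea),165,145)
W=np.array([ray("top",p,.048)[:2] for p in c])
m=W.mean(0)
def fit(W,rad,ang0,ang1,free=False):
    c0=W.mean(0)
    for _ in range(3):
        an=np.degrees(np.arctan2(W[:,1]-c0[1],W[:,0]-c0[0]))%360
        s=((an-ang0)%360)<(ang1-ang0)
        q=least_squares(lambda p:np.hypot(*(W[s]-p[:2]).T)-p[2],[*c0,rad],loss="soft_l1",f_scale=.0005).x
        c0=q[:2]
    return q
blk=fit(W,.042,-20,200);print("block centre, r",blk)   # far/left half: no side wall there
# head top disc: bright
h=cv2.inRange(a,(0,112,140),(150,255,255))
h=cv2.morphologyEx(h,cv2.MORPH_OPEN,cv2.getStructuringElement(2,(55,55)))
c=pix(max(cv2.findContours(h,0,1)[0],key=cv2.contourArea),165,145)
W=np.array([ray("top",p,.104)[:2] for p in c]);q=fit(W,.015,0,200);print("head",q,"full",fit(W,.015,0,360))
# side view columns: belly and block extents
a=up(f"pics/side{k}.png",180,185,60,60);H=hsv(a)
br=((H[...,0]>12)&(H[...,0]<32)&(H[...,1]>120)&(H[...,2]>60)).astype(np.uint8);br[:,:16*8]=0
def ext(msk,r0,r1):
    e=[(np.nonzero(l)[0].min(),np.nonzero(l)[0].max()) for l in msk[int((r0-185)*8):int((r1-185)*8)] if l.any()]
    return np.array([min(x for x,_ in e),max(x for _,x in e)])/8+179.56
print("belly",ext(br,212,217),"head",ext(br,200,205))
gr=(H[...,1]<80).astype(np.uint8);gr=cv2.morphologyEx(gr,cv2.MORPH_OPEN,np.ones((9,9)))
print("block",ext(gr,224,232), "ideal from block",proj("side",[*blk[:2],.060]),proj("side",[*blk[:2],.097]),proj("side",[*blk[:2],.035]))
E
python3 sub.py 4; python3 sub.py 0
```

```text
block centre, r [0.5399 0.188  0.0426]
head [0.5371 0.1844 0.0167] full [0.5379 0.1866 0.0149]
belly [201.31 216.31] head [201.435 213.81 ]
block [191.56 224.81] ideal from block [207.5551 214.3648] [206.6945 201.6205] [208.1203 222.7338]
block centre, r [0.5399 0.188  0.0426]
head [0.5219 0.1839 0.0149] full [0.5222 0.1847 0.0143]
belly [206.935 221.685] head [207.31  219.435]
block [191.56  224.685] ideal from block [207.5554 214.3641] [206.6947 201.6198] [208.1205 222.7331]
```

Stamp is at (0.5379,0.1866) and the block centre at about (0.5396,0.1878). The side view agrees on about 2.1 mm remaining. One final nudge.

Emit:
{"op": "drive_tool", "data": {
  "steps": [0, 0, 0, -0.03, 0.0009, 0.003, 0.23, 0, 0, 0, -0.035, 0, 0.0035, 0.23, 0, 0, 0, -0.025, 0, 0.0025, 0.23, 0, 0, 0, -0.015, 0, 0.0015, 0.23, 0, 0, 0, -0.008, 0, 0.0008, 0.23, 0, 0, 0, -0.006, 0, 0.0006, 0.23, 0, 0, 0, -0.003, 0, 0.0003, 0.23, 0, 0, 0, 0, 0, 0, 0.23, 0, 0, 0, 0, 0, 0, 0.23]
}}

```text
time_s: 6.4
tcp_pos: [0.5076, 0.1812, 0.0705]
ee_rot: [[-0.973, -0.209, 0.097], [-0.208, 0.978, 0.021], [-0.099, -0.0, -0.995]]
wrist_force: [0.1, 0.2, -0.8]
gripper_width: 0.229
gripper_force: 0.0
```

Emit:
{"op": "drive_tool", "data": {
  "steps": [0, 0, 0, -0.0015, 0, 0.00015, 0.23, 0, 0, 0, -0.0015, 0, 0.00015, 0.23, 0, 0, 0, -0.0015, 0, 0.00015, 0.23, 0, 0, 0, -0.001, 0, 0.0001, 0.23, 0, 0, 0, -0.001, 0, 0.0001, 0.23, 0, 0, 0, 0, 0, 0, 0.23, 0, 0, 0, 0, 0, 0, 0.23]
}}

```text
time_s: 6.98
tcp_pos: [0.5141, 0.1824, 0.0703]
ee_rot: [[-0.973, -0.209, 0.096], [-0.208, 0.978, 0.02], [-0.098, -0.001, -0.995]]
wrist_force: [-1.7, -1.3, 0.2]
gripper_width: 0.228
gripper_force: 1.2
```

Emit:
{"op": "drive_tool", "data": {
  "steps": [0, 0, 0, 0.002, 0, -0.0002, 0.23, 0, 0, 0, 0.004, 0, -0.0004, 0.23, 0, 0, 0, 0.01, 0, -0.001, 0.23, 0, 0, 0, 0.03, 0, -0.003, 0.23, 0, 0, 0, 0.04, 0, -0.004, 0.23, 0, 0, 0, 0.04, 0, -0.004, 0.23, 0, 0, 0, 0, 0, 0, 0.23, 0, 0, 0, 0, 0, 0, 0.23]
}}

```text
time_s: 7.65
tcp_pos: [0.3889, 0.1555, 0.0707]
ee_rot: [[-0.972, -0.212, 0.098], [-0.21, 0.977, 0.021], [-0.1, 0.0, -0.995]]
wrist_force: [0.7, 0.5, -0.2]
gripper_width: 0.227
gripper_force: 0.0
```

```bash
python3 look.py 5 >/dev/null; python3 sub.py 5
```

```text
block centre, r [0.5399 0.188  0.0426]
head [0.5382 0.1851 0.0167] full [0.5391 0.1874 0.0148]
belly [200.685 215.56 ] head [200.935 213.185]
block [191.56 224.56] ideal from block [207.5532 214.3698] [206.6925 201.6253] [208.1184 222.7389]
```

View pics/l5.png

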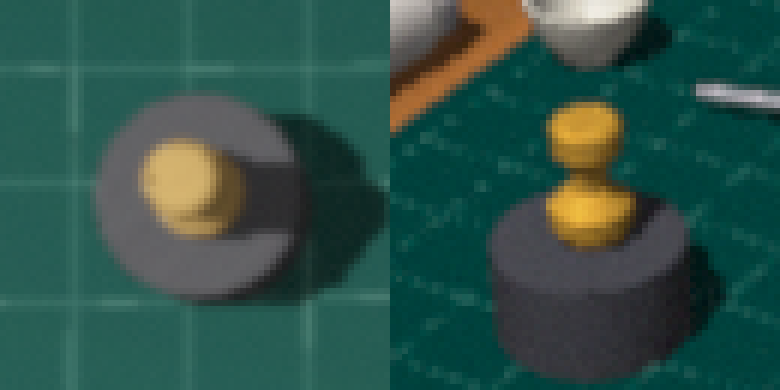

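The stamp stands upright within about 0.7 mm of centre (head at crop (180,172) in the top half, belly at (590,212) in the side half), which is inside the calibration error. I raise the hand away and hand in.

Emit:
{"op": "drive_tool", "data": {
  "steps": [0, 0, 0, 0, 0, -0.03, 0.23, 0, 0, 0, 0, 0, -0.04, 0.23, 0, 0, 0, 0, 0, -0.03, 0.23, 0, 0, 0, 0, 0, 0, 0.23, 0, 0, 0, 0, 0, 0, 0.23]
}}

```text
time_s: 8.17
tcp_pos: [0.383, 0.156, 0.1724]
ee_rot: [[-0.973, -0.209, 0.103], [-0.207, 0.978, 0.026], [-0.106, 0.004, -0.994]]
wrist_force: [-0.1, 0.6, 0.1]
gripper_width: 0.23
gripper_force: 0.0
```

```bash
python3 -c "
from station import r
s=r.sense();print(s['time_s'],s['tcp_pos'],s['wrist_force']);print(r.finish_job())"
```

```text
8.1667 [0.3830264  0.15604055 0.17236273] [-0.13987806  0.59740959  0.14831172]
the job is handed in; nothing more can be done
None
```

The brass stamp stands upright within about 1 mm of the middle of the striking block, nudged there with light fingertip touches; the hand is clear, and the job was handed in at about 8 s of the 51 s allowed (no verdict was returned).

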